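# Lay out the stone inspection kit on its outline pads

### The arm

A 6-joint arm with a two-finger parallel gripper is mounted at the origin on the work surface; the furniture and walls round the work are solid. World frame = base frame: x ahead of the robot, y to its left, z up, the work surface at z = 0. Lengths are in m, angles in rad, forces in N, time in s.
With the tool pointing down it reaches from about 0.375 to 0.975 m from the base axis. Payload 3.8 kg.
Tool frame: the origin (TCP) lies midway between the tips of the shut fingers; the grasp point (between the pads) lies 19 mm behind it; z points along the fingers, y is the line along which they close (so a half turn about z gives the same grasp; the last joint's range is limited). The gripper opens to 85 mm and grips with 20 to 120 N. Pads are 22 mm wide; open, the fingers measure 114 mm over their backs; the gripper's body (76 mm by 85 mm) begins 54 mm behind the grasp point. The pads swing forward as they close: fully open they stand 13 mm farther back than shut.
Start: joints at [1.143, 0.264, 1.604, -0, 1.274, -0.037], TCP at [0.257, 0.624, 0.231] pointing down, gripper open.
Joint ranges: [-2.63, 2.63], [-0.94, 2.18], [0.31, 2.57], [-1.31, 4.45], [0, 2.66], [-2.55, 2.55]. Speed limits (rad/s): [2.57, 2.57, 3.14, 3.14, 3.14, 3.14].

### API

Orientations are given as a rotation vector (axis times angle).
In Python, from workcell import read_state, vision, ticket gives the robot as it stands. The module is installed in compiled form; this text tells all that it offers.
- The arm moves only by the tool jog_arm, never from a script. Its arguments are lists of equal length, an entry for each row: "turn": the turn, a rotation vector about the tool's x, y, z in rad, a list of three; "delta_pos": the shift along the tool's x, y, z in m, a list of three; "gripper": the finger opening in m, from 0 to 0.0854. In form: {"turn": [[rx, ry, rz], ...], "delta_pos": [[dx, dy, dz], ...], "gripper": [gripper, ...]}. A call has 1 to 20 rows; each row shifts and turns the commanded pose from where the row before left it, along the tool's axes as they then stand; what a row does not reach is not made up. A row lasts 1/12 s, in which the tool goes at most 41.7 mm and 7.16 degrees, less where a joint would pass 70% of its speed; a pose out of reach is approached as far as the arm can. A call with a gripper value outside its range is refused whole. The fingers move at their own pace and stop on an object; "grip_force" is the grip in N (left out, the last holds). Time passes only in rows, so rows that do not move let the fingers close. It gives the time, the measured TCP pose, the force, the opening and the grip force at its end, in the units of the state.
- read_state(): the state, without advancing time (a new reading comes with each control period).
- vision.read_camera(name): name is "scene" or "top" or "wrist"; returns the picture (384x512x3 uint8, red, green, blue); there is no depth.
- vision.calibration(name): a dict with "vfov" (degrees; the focal length in pixels is half the picture's height over the tangent of half this angle, whatever the lens; pixels are square), "cx", "cy" (the principal point, pixels), "R" (3x3) and "t" (3): a world point X has camera coordinates R X + t; the wrist camera has in their place "mount" (4x4, takes a point from camera to tool coordinates, whose origin is the TCP and whose axes are the flange's). Camera axes: x right, y down, z forward; pixel columns grow to the right and rows downward; lengths in m; the calibration is good to about 2 mm. A picture is of the moment at which its call begins: read the wrist's pose just before it. calibration takes no time and is no camera call.
- ticket.finish_job(): hands the job in; it is judged then, once.
The state is a dict: "time": time; "q": joint angles; "joint_vel": joint speeds; "joint_torque": joint torques, N m; "tool_pos": TCP position; "tcp_rot": TCP orientation; "wrist_force": force on the tool from outside, world axes, zero at the start; "torque": the same for the moment, N m; "width": opening from 0.0 (shut) to 1.0 (fully open); "grip_force": force on a finger pad.
Only numpy, scipy, OpenCV 4.12 (cv2) and the standard library are available. Lean on these libraries where they do the work, as an engineer would, in place of code of your own. Each camera call takes 0.05 s, during which the arm holds its last target. There are 200 camera calls.

### The job

Get the stone inspection kit ready: put the pen lamp, the loupe, the black-lidded gem jar and the black-capped vial each on the dark foam pad whose yellow outline has its shape and size, centred on the outline and, for the lamp and the loupe, lined up with it (either end first). Jar and vial stand upright, lamp and loupe lie flat as they do now; leave the white-lidded jar and the white-capped vial where they are.

Things in the scene. Friction and masses are not known exactly. Their poses are not given: they have to be found in the camera images.
- lamp_mid (a point): black pen lamp, a 16 mm thick rod 120 mm long, lying steady on the bench (slight flats keep it from rolling). Point: its centre, 8 mm above its underside; its y axis runs along the rod. Grasp across the 16 mm.
- loupe_mid (a point): closed folding loupe (cream-white covers, black band round the lens), 27 x 42 mm seen from above with rounded ends and 18 mm thick, lying flat. Point: its centre, 9 mm above its underside; its y axis runs along the 42 mm, its x axis across the 27 mm. Grasp across the 27 mm.
- jar_mid (a point): round gem jar with a BLACK lid, 24 mm high; the lid (the upper 9 mm) is 50 mm across, the body 47 mm. Point: its centre, 12 mm above its underside; z up.
- vial_mid (a point): small clear vial with a BLACK cap and coloured stone chips inside, standing upright, 46 mm high; barrel 21 mm across up to 34 mm, cap 23 mm across above that. Point: its centre, 23 mm above its underside; z up. Grasp the barrel at mid height.
- pad_lamp_top (a point): charcoal foam pad 44 x 140 mm, 5 mm thick, fixed to the bench, marked with a yellow bar outline 19 x 123 mm with round ends, for the pen lamp. Point: centre of the pad's top face, which is also the centre of the outline; its y axis runs along the outline's long side (either end may come first).
- pad_loupe_top (a point): charcoal foam pad 56 x 70 mm, 5 mm thick, fixed to the bench, marked with a yellow short rounded outline 30 x 45 mm, for the loupe. Point: centre of the pad's top face, which is also the centre of the outline; its y axis runs along the outline's long side (either end may come first).
- pad_jar_top (a point): charcoal foam pad 74 x 74 mm, 5 mm thick, fixed to the bench, marked with a yellow disc 53 mm across, for the black-lidded jar. Point: centre of the pad's top face, which is also the centre of the outline.
- pad_vial_top (a point): charcoal foam pad 52 x 52 mm, 5 mm thick, fixed to the bench, marked with a yellow disc 26 mm across, for the black-capped vial. Point: centre of the pad's top face, which is also the centre of the outline.
- white_jar_mid (a point): round gem jar with a WHITE lid, otherwise like the black-lidded one (50 mm across, 24 mm high): a bystander, to be left alone. Point: its centre, 12 mm above its underside.
- white_vial_mid (a point): clear vial with a WHITE cap, otherwise like the black-capped one (23 mm across, 46 mm high): a bystander, to be left alone. Point: its centre, 23 mm above its underside.
There are look-alikes about, which are no part of the job. Leave any green or purple look-alike of the part that bears jar_mid alone.

How it is judged:
At the end, for the whole second after the job is handed in: Each of the four rests on its own pad, centre within 10 mm of the outline's centre and at resting height (within 4 mm); lamp and loupe within 0.2 rad of the outline's long direction, either way round; loupe, jar and vial upright as at the start (within 0.15 rad); all at rest (horizontal distance between lamp_mid and pad_lamp_top below 0.01 m and height (world z) of lamp_mid between 0.009 and 0.017 m and linear speed of each of lamp, loupe, jar, vial below 0.02 m/s and angular speed of each of lamp, loupe, jar, vial below 0.3 rad/s and angle between the y axis of lamp_mid and the y axis of pad_lamp_top, either way round below 0.2 rad and horizontal distance between loupe_mid and pad_loupe_top below 0.01 m and height (world z) of loupe_mid between 0.01 and 0.018 m and angle between each of loupe_mid, jar_mid, vial_mid's own z axis and vertical below 0.15 rad and angle between the y axis of loupe_mid and the y axis of pad_loupe_top, either way round below 0.2 rad and horizontal distance between jar_mid and pad_jar_top below 0.01 m and height (world z) of jar_mid between 0.013 and 0.021 m and horizontal distance between vial_mid and pad_vial_top below 0.01 m and height (world z) of vial_mid between 0.024 and 0.032 m); the robot touches nothing.
It fails at once if the white-lidded jar is moved by more than 20 mm (distance of white_jar_mid from where it was at the start of the episode above 0.02 m).
It fails at once if the white-capped vial is moved by more than 20 mm (distance of white_vial_mid from where it was at the start of the episode above 0.02 m).
It also fails if it takes over 99 s, if anything falls off the work surface, if the arm or the gripper's body presses on something with over 40 N, if the wrist force passes 120 N, or if a joint passes its speed limit or range.

## Working session

There is one attempt and no reset: what is moved stays moved. The work goes in short steps, Python scripts to look and compute and a tool call to move; the robot and the scene stay as the last step left them, time stands still between calls to the robot, and variables do not carry over. Pictures are saved under pics/ and viewed, at most 14 in all, crops included, and the job is handed in when it is done.

Besides the shell and the picture viewer there is one more tool, called after "Request:" in YAML: its name, and indented under it one key for each argument. jog_arm: Moves the arm, as the interface text tells. Its arguments: {"type":"object","properties":{"turn":{"type":"array","items":{"type":"array","items":{"type":"number"}}},"delta_pos":{"type":"array","items":{"type":"array","items":{"type":"number"}}},"gripper":{"type":"array","items":{"type":"number"}},"grip_force":{"type":"number"}},"required":["turn","delta_pos","gripper"]}

```bash
mkdir -p pics
python3 - <<'E'
from workcell import read_state, vision
import cv2
print(read_state())
for n in ("scene","top"):
    im=vision.read_camera(n); cv2.imwrite(f"pics/{n}0.png",im[:,:,::-1]); 
    print(n,vision.calibration(n))
print(vision.calibration("wrist"))
E
```

```text
{'time': 0.0, 'q': array([ 1.14310748e+00,  2.64770835e-01,  1.60541286e+00,  4.05371472e-05,
        1.27367411e+00, -3.69051881e-02]), 'joint_vel': array([ 0.00308222,  0.00020285,  0.0016012 ,  0.00146357, -0.00097477,
       -0.00050815]), 'joint_torque': array([ 2.52890723e-04, -5.15138948e+01, -3.67303884e+01, -1.96326396e-04,
        1.35421712e-02,  1.27165146e-05]), 'tool_pos': array([0.25680092, 0.62343993, 0.22992912]), 'tcp_rot': array([-0.60985254, -3.08125937,  0.0034479 ]), 'wrist_force': array([-0.5987752 ,  0.13210854,  0.38082655]), 'torque': array([-0.06154317, -0.00162142,  0.01046507]), 'grip_force': 0.0, 'width': 1.0015247871760244}
scene {'vfov': 46.069205836162844, 'cx': 260.69102356778205, 'cy': 200.36228328490083, 'R': array([[ 0.58153815, -0.81344018, -0.01133375],
       [-0.47877166, -0.33094958, -0.81317284],
       [ 0.65771656,  0.47831731, -0.58191191]]), 't': array([-0.20854585,  0.3984682 ,  0.79947758])}
top {'vfov': 53.69427939324503, 'cx': 256.9128973386768, 'cy': 193.251613770396, 'R': array([[ 1.78217939e-01, -9.83991040e-01, -2.42687052e-06],
       [-9.62194001e-01, -1.74269599e-01, -2.09315100e-01],
       [ 2.05963760e-01,  3.73060409e-02, -9.77848244e-01]]), 't': array([0.07762716, 0.64176006, 0.89793413])}
{'vfov': 62.85994440567292, 'cx': 258.29602478596905, 'cy': 186.6605434446795, 'mount': array([[-4.52551542e-04, -9.50158179e-01, -3.11767911e-01,
         8.07348679e-02],
       [ 9.99999776e-01, -2.76390794e-04, -6.09223914e-04,
         3.03694207e-04],
       [ 4.92689304e-04, -3.11768117e-01,  9.50158091e-01,
        -1.44027187e-01],
       [ 0.00000000e+00,  0.00000000e+00,  0.00000000e+00,
         1.00000000e+00]])}
```

View pics/top0.png

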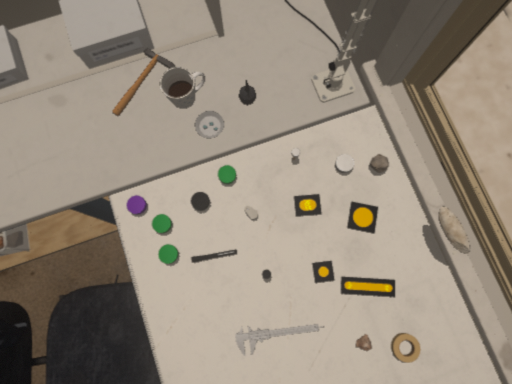

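View pics/scene0.png

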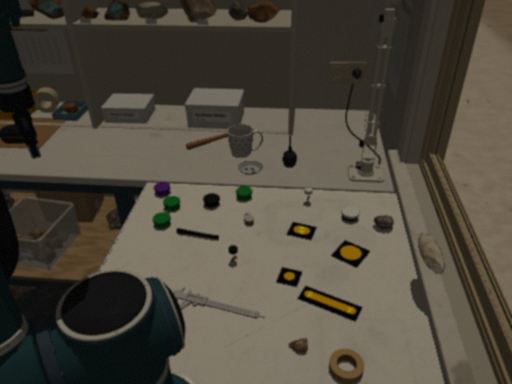

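The top picture shows these candidates:
- **Jar:** the black-lidded jar is at (201,202). The green look-alikes are at (227,175), (162,224) and (168,254), the purple one at (137,205), and the white jar at (345,163).
- **Vial:** the black-capped vial is at (267,275) and the white one at (296,153). The black object at (247,94) is on the back shelf.
- **Lamp:** at (214,256). The caliper at (280,335) is not it.
- **Loupe:** at (251,213). The stones at (379,163) and (363,343) are not it.
- **Pads:** loupe (308,206), jar (363,217), vial (323,272), lamp (368,287).

```bash
cat > h.py <<'E'
import numpy as np, cv2
from workcell import read_state, vision
from scipy.spatial.transform import Rotation as Ro
def cam(n,st=None):
    c=vision.calibration(n); f=192/np.tan(np.radians(c["vfov"])/2)
    if n=="wrist":
        T=np.eye(4);T[:3,:3]=Ro.from_rotvec(st["tcp_rot"]).as_matrix();T[:3,3]=st["tool_pos"]
        M=T@c["mount"]; Rw,o=M[:3,:3],M[:3,3]
    else: Rw=c["R"].T; o=-Rw@c["t"]
    return f,c["cx"],c["cy"],Rw,o
def ray(C,uv,z):
    f,cx,cy,Rw,o=C; uv=np.atleast_2d(np.asarray(uv,float))
    d=np.c_[(uv[:,0]-cx)/f,(uv[:,1]-cy)/f,np.ones(len(uv))]@Rw.T
    return (o+d*((z-o[2])/d[:,2])[:,None])[:,:2]
def proj(C,X):
    f,cx,cy,Rw,o=C; p=(np.asarray(X,float)-o)@Rw; return np.c_[p[:,0]/p[:,2]*f+cx,p[:,1]/p[:,2]*f+cy]
def blobs(m,amin=12):
    n,l,s,c=cv2.connectedComponentsWithStats(m.astype(np.uint8)); 
    return [(l==i,s[i],c[i]) for i in range(1,n) if s[i,4]>=amin]
def pose(C,m,z):
    "metric centre (min-area rect) and long-axis angle of a mask at plane z"
    cs,_=cv2.findContours(m.astype(np.uint8),cv2.RETR_EXTERNAL,cv2.CHAIN_APPROX_NONE)
    c=max(cs,key=len)[:,0]; P=ray(C,c,z)
    k=P.mean(0); (cc,wh,a)=cv2.minAreaRect(((P-k)*1e4).astype(np.float32))
    if wh[0]<wh[1]: a+=90; wh=wh[::-1]
    a=(a+90)%180-90
    return k+np.array(cc)/1e4,np.array(wh)/1e4,a
E
python3 - <<'E'
from h import *
im=cv2.imread("pics/top0.png"); C=cam("top"); h=cv2.cvtColor(im,cv2.COLOR_BGR2HSV)
np.set_printoptions(precision=4,suppress=True)
ye=(h[...,0]>18)&(h[...,0]<35)&(h[...,1]>180)&(h[...,2]>120)
for m,s,c in blobs(ye): print("yel",c,s[4],*pose(C,m,.005))
dk=(im.max(2)<70)
for m,s,c in blobs(dk):
    if 190<c[0]<280 and 190<c[1]<300:
        print("dark",c,s[4],[pose(C,m,z) for z in (.008,.024,.046)])
for n,uv,z in(("loupe",(251,213),.018),("wj",(345,161),.024),("wv",(296,151),.046),("wv0",(296,156),.0),("g1",(227,175),.024),("g2",(162,224),.024),("g3",(168,254),.024),("cal",(280,335),.005)): print(n,ray(C,uv,z))
cr=im[140:300,120:410]; cv2.imwrite("pics/c1.png",cv2.resize(cr,None,fx=2.7,fy=2.7,interpolation=cv2.INTER_CUBIC))
E
```

```text
yel [307.3813 204.4313] 160 [0.6245 0.0545] [0.0434 0.0302] -79.73405170440674
yel [362.4953 216.6435] 317 [ 0.6188 -0.0967] [0.0518 0.051 ] 53.48188018798828
yel [323.1446 271.4217] 83 [ 0.4568 -0.0131] [0.0243 0.0233] -36.23748779296875
yel [367.9707 286.2267] 375 [ 0.4407 -0.1326] [0.1237 0.0201] -83.22983407974243
dark [200.0549 201.0549] 237 [(array([0.582 , 0.3403]), array([0.0445, 0.0432]), 11.812067985534668), (array([0.5794, 0.3373]), array([0.0437, 0.0425]), 11.812074661254883), (array([0.5758, 0.3332]), array([0.0428, 0.0416]), 11.812071800231934)]
dark [203.5281 257.3146] 89 [(array([0.4373, 0.296 ]), array([0.0681, 0.011 ]), -71.6675033569336), (array([0.4371, 0.2937]), array([0.067 , 0.0108]), -71.6675033569336), (array([0.4366, 0.2906]), array([0.0656, 0.0106]), -71.66749954223633)]
dark [266.2927 274.    ] 41 [(array([0.424 , 0.1318]), array([0.0156, 0.0152]), -79.73402309417725), (array([0.424 , 0.1321]), array([0.0153, 0.015 ]), -79.73401832580566), (array([0.4238, 0.1326]), array([0.015 , 0.0146]), -79.73402309417725)]
loupe [[0.5727 0.1985]]
wj [[ 0.7576 -0.0269]]
wv [[0.7543 0.1095]]
wv0 [[0.7559 0.105 ]]
g1 [[0.662  0.2806]]
g2 [[0.5016 0.4224]]
g3 [[0.4286 0.3893]]
cal [[0.2826 0.0711]]
```

View pics/c1.png

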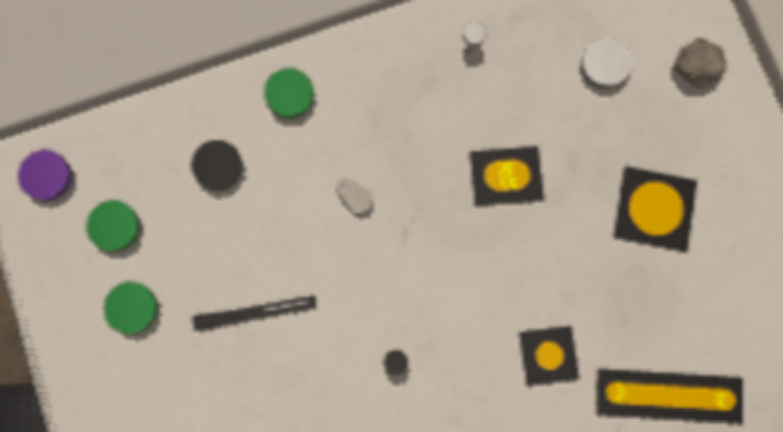

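The close crop confirms the choices: the black jar is the dark disc at crop (217,166), the loupe is at (355,197), the lamp at (255,312) and the vial at (396,363). Next I'll move to a view over the group.

Request:
jog_arm:
  turn:
    - [0,0,0]
    - [0,0,0]
    - [0,0,0]
    - [0,0,0]
    - [0,0,0]
    - [0,0,0]
    - [0,0,0]
    - [0,0,0]
    - [0,0,0]
    - [0,0,0]
    - [0,0,0]
    - [0,0,0]
    - [0,0,0]
    - [0,0,0]
    - [0,0,0]
    - [0,0,0]
    - [0,0,0]
    - [0,0,0]
  delta_pos:
    - [-0.025,-0.015,-0.002]
    - [-0.025,-0.015,-0.002]
    - [-0.025,-0.015,-0.002]
    - [-0.025,-0.015,-0.002]
    - [-0.025,-0.015,-0.002]
    - [-0.025,-0.015,-0.002]
    - [-0.025,-0.015,-0.002]
    - [-0.025,-0.015,-0.002]
    - [-0.025,-0.015,-0.002]
    - [-0.025,-0.015,-0.002]
    - [-0.025,-0.015,-0.002]
    - [-0.025,-0.015,-0.002]
    - [-0.025,-0.015,-0.002]
    - [-0.025,-0.015,-0.002]
    - [-0.025,-0.015,-0.002]
    - [-0.025,-0.015,-0.002]
    - [0,0,0]
    - [0,0,0]
  gripper: [0.085,0.085,0.085,0.085,0.085,0.085,0.085,0.085,0.085,0.085,0.085,0.085,0.085,0.085,0.085,0.085,0.085,0.085]
  grip_force: 40

```text
time: 1.6
tool_pos: [0.5361, 0.2485, 0.2628]
tcp_rot: [-0.614, -3.08, 0.0]
wrist_force: [-1.2, -0.2, -1.6]
width: 0.997
grip_force: 0.0
```

Run:
```python
from h import *
st=read_state(); im=vision.read_camera("wrist")[:,:,::-1].copy(); cv2.imwrite("pics/w1.png",im)
np.savez("w1.npz",**{k:st[k] for k in("tool_pos","tcp_rot")}); print(st["tool_pos"],st["tcp_rot"],st["q"])
C=cam("wrist",st); print(proj(C,[[.579,.337,.024],[.5727,.1985,.018],[.436,.277,.016],[.424,.132,.046]]))
```

```text
[0.53606534 0.24854242 0.26282076] [-6.14345066e-01 -3.08016167e+00  4.04423601e-04] [ 3.91864393e-01  8.80224568e-02  1.75080223e+00  2.16780559e-04
  1.30354486e+00 -7.85251688e-01]
[[337.25201337 156.84551174]
 [233.76113518 191.28102947]
 [247.83701392  63.23860822]
 [123.0447613  104.52629695]]
```

View pics/w1.png

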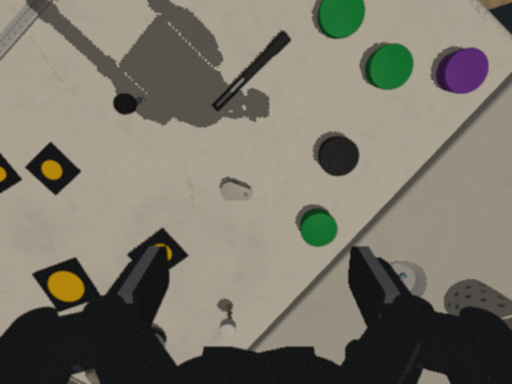

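The wrist view shows the jar at (338,155), the loupe at (236,189), the lamp running from (217,106) to (287,36), and the vial cap at (124,103). All lie where the top view predicted. Now to measure them.

Run:
```python
from h import *
np.set_printoptions(precision=4,suppress=True)
im=cv2.imread("pics/w1.png"); C=cam("wrist",dict(np.load("w1.npz"))); h=cv2.cvtColor(im,cv2.COLOR_BGR2HSV)
for T in (45,55,65):
  for m,s,c in blobs(im.max(2)<T,100):
    for n,p,z in (("jar",(338,155),.024),("lamp",(252,70),.008),("vial",(124,103),.046)):
        if np.hypot(*(c-p))<15: print(T,n,c,s,*pose(C,m,z))
print(im[189,225:260:6],im[175,225])
# pads in view
ye=(h[...,0]>18)&(h[...,0]<35)&(h[...,1]>180)&(h[...,2]>100)
for m,s,c in blobs(ye,60): print("yel",c,*pose(C,m,.005))
cr=im[155:225,195:285]; cv2.imwrite("pics/c2.png",cv2.resize(cr,None,fx=7,fy=7,interpolation=cv2.INTER_CUBIC))
```

```text
45 lamp [255.7055  65.6736] [212  32  78  79 815] [0.4453 0.2741] [0.1185 0.0127] -69.39468002319336
45 vial [124.8648 103.1662] [114  94  23  20 355] [0.4235 0.1348] [0.0232 0.0219] -70.98800659179688
45 jar [337.4722 155.1229] [ 318  137   40   38 1188] [0.577  0.3376] [0.0499 0.0453] 24.78317642211914
55 lamp [254.3952  66.9164] [212  32  78  79 873] [0.4453 0.2739] [0.1199 0.0127] -69.39468765258789
55 vial [125.3359 103.1458] [114  93  27  21 384] [0.4246 0.1354] [0.0265 0.023 ] 42.628116607666016
55 jar [337.4268 155.0951] [ 318  136   40   39 1230] [0.5774 0.3379] [0.0487 0.0485] -19.202552795410156
65 lamp [252.6995  68.5395] [212  32  78  79 975] [0.4449 0.2739] [0.12   0.0135] -69.39468193054199
65 vial [126.0212 102.7925] [114  93  28  21 424] [0.425  0.1371] [0.0297 0.0225] 59.27969741821289
65 jar [337.397  154.9825] [ 318  136   40   39 1257] [0.5773 0.3379] [0.0495 0.0481] 67.42909240722656
[[121 137 144]
 [123 139 146]
 [124 141 148]
 [128 144 152]
 [108 121 127]
 [145 161 169]] [144 161 168]
yel [ 51.326  169.3887] [ 0.456  -0.0142] [0.0265 0.0258] -72.48294830322266
yel [  2.087  173.8986] [ 0.4368 -0.0787] [0.0203 0.0065] -36.94215393066406
yel [ 65.6055 285.9658] [ 0.6173 -0.0991] [0.0541 0.0519] -32.43748092651367
```

View pics/c2.png

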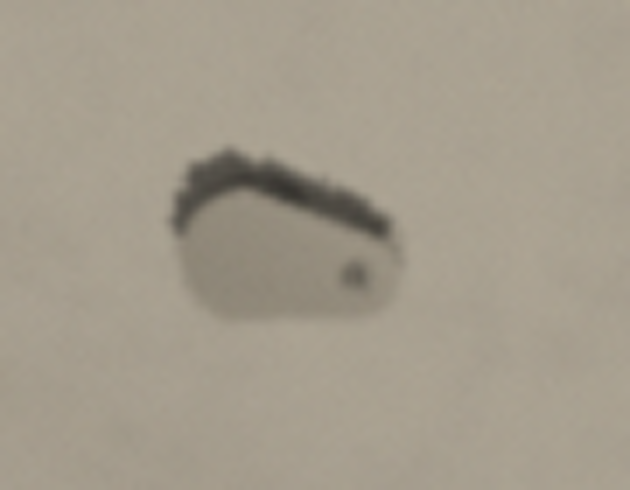

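Request:
jog_arm:
  turn:
    - [0,0,0]
    - [0,0,0]
    - [0,0,0]
    - [0,0,0]
    - [0,0,0]
    - [0,0,0]
    - [0,0,0]
    - [0,0,0]
    - [0,0,0]
    - [0,0,0]
    - [0,0,0]
    - [0,0,0]
    - [0,0,0]
    - [0,0,0]
    - [0,0,0]
    - [0,0,0]
    - [0,0,0]
    - [0,0,0]
  delta_pos:
    - [-0.001,0.0246,0.02]
    - [-0.001,0.0246,0.03]
    - [-0.001,0.0246,0.03]
    - [-0.0005,0.0246,0.03]
    - [0,0,0.03]
    - [0,0,0.03]
    - [0,0,0.03]
    - [0,0,0.03]
    - [0,0,0.015]
    - [0,0,0.01]
    - [0,0,0.005]
    - [0,0,0]
    - [0,0,0]
    - [0,0,0]
    - [0,0,0]
    - [0,0,0]
    - [0,0,0]
    - [0,0,0]
  gripper: [0.085,0.085,0.085,0.085,0.085,0.085,0.085,0.085,0.085,0.085,0.085,0.085,0.085,0.04,0.04,0.04,0.04,0.04]

```text
time: 3.15
tool_pos: [0.5776, 0.3401, 0.0053]
tcp_rot: [0.61, 3.08, 0.003]
wrist_force: [0.0, -0.9, 5.6]
width: 0.567
grip_force: 41.0
```

Request:
jog_arm:
  turn:
    - [0,0,0]
    - [0,0,0]
    - [0,0,0]
    - [0,0,0]
    - [0,0,0]
    - [0,0,0]
    - [0,0,0]
    - [0,0,0]
    - [0,0,0]
    - [0,0,0]
    - [0,0,0]
    - [0,0,0]
    - [0,0,0]
    - [0,0,0]
    - [0,0,0]
    - [0,0,0]
    - [0,0,0]
    - [0,0,0]
    - [0,0,0]
  delta_pos:
    - [0,0,-0.015]
    - [0,0,-0.03]
    - [0,0,-0.03]
    - [0,0,-0.03]
    - [0,0,-0.03]
    - [-0.0128,-0.0243,0]
    - [-0.0128,-0.0243,0]
    - [-0.0128,-0.0243,0]
    - [-0.0128,-0.0243,0]
    - [-0.0128,-0.0243,0]
    - [-0.0128,-0.0243,0]
    - [-0.0128,-0.0243,0]
    - [-0.0128,-0.0243,0]
    - [-0.0128,-0.0243,0]
    - [-0.0128,-0.0243,0]
    - [-0.0128,-0.0243,0]
    - [-0.0128,-0.0243,0]
    - [0,0,0]
    - [0,0,0]
  gripper: [0.04,0.04,0.04,0.04,0.04,0.04,0.04,0.04,0.04,0.04,0.04,0.04,0.04,0.04,0.04,0.04,0.04,0.04,0.04]

```text
time: 4.73
tool_pos: [0.6072, 0.0099, 0.1391]
tcp_rot: [0.615, 3.08, 0.0]
wrist_force: [-0.3, 0.1, -0.8]
width: 0.561
grip_force: 41.4
```

```bash
cat >> h.py <<'E'
def look(fn):
    st=read_state(); im=vision.read_camera("wrist")[:,:,::-1].copy(); cv2.imwrite(f"pics/{fn}.png",im)
    np.savez(fn+".npz",**{k:st[k] for k in("tool_pos","tcp_rot")}); return st,im,cam("wrist",st)
def yel(im,C,amin=60):
    h=cv2.cvtColor(im,cv2.COLOR_BGR2HSV)
    for m,s,c in blobs((h[...,0]>18)&(h[...,0]<35)&(h[...,1]>170)&(h[...,2]>80),amin): print("yel",c,s[4],*pose(C,m,.005))
def to(st,xy):
    R=Ro.from_rotvec(st["tcp_rot"]).as_matrix(); print("xyz",st["tool_pos"],"yaw_y",np.degrees(np.arctan2(R[1,1],R[0,1])),"tilt",R[2,2],"q6",st["q"][5],"w",st["width"]*85.4)
    print("tool delta",R.T@np.r_[np.array(xy)-st["tool_pos"][:2],0])
np.set_printoptions(precision=4,suppress=True)
E
python3 -c "
from h import *
st,im,C=look('w2'); yel(im,C); to(st,(.618,-.098))"
```

```text
yel [156.6237  16.4097] 986 [ 0.4558 -0.0141] [0.0265 0.0241] 67.40872192382812
yel [37.6161 44.1807] 2722 [ 0.4363 -0.117 ] [0.0915 0.0207] -83.25402116775513
yel [309.236  173.7038] 1445 [0.6238 0.0537] [0.0464 0.032 ] -74.93763446807861
yel [159.4529 225.0977] 2314 [ 0.6174 -0.0976] [0.0548 0.0541] -29.741966247558594
xyz [0.6072 0.0099 0.1391] yaw_y 67.43676096752145 tilt -0.9999998624520215 q6 -1.2019037559489156 w 47.90591028683986
tool delta [-0.0513 -0.0955 -0.    ]
```

View pics/w2.png

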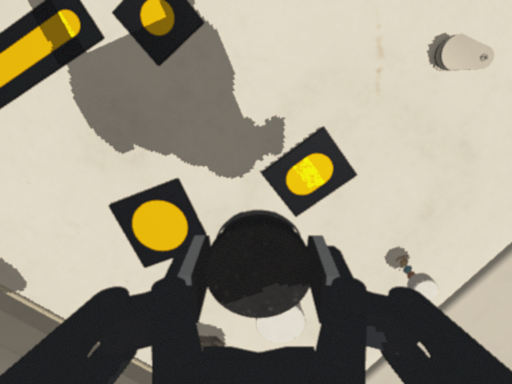

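The jar is held upright at (259,264). Its pad's disc is at (160,225) and in clear view. I'll check the in-hand offset and then place it.

```bash
python3 -c "
from h import *
st=dict(np.load('w2.npz')); C=cam('wrist',st); c=ray(C,(259,264),.158)[0]; print(c)
e=c-st['tool_pos'][:2]; s=read_state(); print(e,s['time']); to(s,np.array([.6177,-.0975])-e)
im=cv2.imread('pics/w2.png')
for m,q,cc in blobs(im.max(2)<60,500): print(q,cc)
"
```

```text
[0.605  0.0114]
[-0.0022  0.0015] 4.7833
xyz [0.6071 0.011  0.1389] yaw_y 67.51374747904106 tilt -0.9999998171342577 q6 -1.2018226776951915 w 48.05523178429448
tool delta [-0.0538 -0.0967 -0.    ]
[   0    0  103  108 3577] [46.7699 44.7579]
[ 113    0   91   65 2531] [159.5073  27.5492]
[ 262  128   94   88 2682] [308.5928 170.7155]
[    0   179   512   205 44244] [252.0129 317.1016]
```

Request:
jog_arm:
  turn:
    - [0,0,0]
    - [0,0,0]
    - [0,0,0]
    - [0,0,0]
    - [0,0,0]
    - [0,0,0]
    - [0,0,0]
    - [0,0,0]
    - [0,0,0]
    - [0,0,0]
    - [0,0,0]
    - [0,0,0]
    - [0,0,0]
    - [0,0,0]
  delta_pos:
    - [-0.0134,-0.0241,0]
    - [-0.0134,-0.0241,0]
    - [-0.0134,-0.0241,0]
    - [-0.0134,-0.0241,0]
    - [0,0,0.01]
    - [0,0,0.028]
    - [0,0,0.028]
    - [0,0,0.028]
    - [0,0,0.015]
    - [0,0,0.008]
    - [0,0,0.006]
    - [0,0,0.003]
    - [0,0,0.002]
    - [0,0,0]
  gripper: [0.04,0.04,0.04,0.04,0.04,0.04,0.04,0.04,0.04,0.04,0.04,0.04,0.04,0.04]

```text
time: 5.95
tool_pos: [0.621, -0.098, 0.0112]
tcp_rot: [0.609, 3.08, 0.0]
wrist_force: [-0.4, 0.0, -0.2]
width: 0.561
grip_force: 41.5
```

Request:
jog_arm:
  turn:
    - [0,0,0]
    - [0,0,0]
    - [0,0,0]
    - [0,0,0]
    - [0,0,0]
    - [0,0,0]
    - [0,0,0]
    - [0,0,0]
    - [0,0,0]
    - [0,0,0]
    - [0,0,0]
    - [0,0,0]
    - [0,0,0]
    - [0,0,0]
    - [0,0,0]
    - [0,0,0]
    - [0,0,0]
    - [0,0,0]
    - [0,0,0]
  delta_pos:
    - [0,0,0]
    - [0,0,0]
    - [0,0,0]
    - [0,0,0]
    - [0,0,-0.01]
    - [0,0,-0.03]
    - [0,0,-0.04]
    - [0,0,-0.04]
    - [0,0,-0.03]
    - [0.0158,0.0256,0]
    - [0.0158,0.0256,0]
    - [0.0158,0.0256,0]
    - [0.0158,0.0256,0]
    - [0.0158,0.0256,0]
    - [0.0158,0.0256,0]
    - [0.0158,0.0256,0]
    - [0.0158,0.0256,0]
    - [0.0158,0.0256,0]
    - [0.0158,0.0256,0]
  gripper: [0.085,0.085,0.085,0.085,0.085,0.085,0.085,0.085,0.085,0.085,0.085,0.085,0.085,0.085,0.085,0.085,0.085,0.085,0.085]

```text
time: 7.53
tool_pos: [0.5712, 0.2001, 0.1614]
tcp_rot: [0.61, 3.081, 0.001]
wrist_force: [0.0, 0.1, -0.2]
width: 1.0
grip_force: 0.0
```

Request:
jog_arm:
  turn:
    - [0,0,0.104]
    - [0,0,0.104]
    - [0,0,0.104]
    - [0,0,0.104]
    - [0,0,0.104]
    - [0,0,0.104]
    - [0,0,0.104]
    - [0,0,0.104]
    - [0,0,0.104]
    - [0,0,0.104]
    - [0,0,0.104]
    - [0,0,0.104]
    - [0,0,0.104]
    - [0,0,0.104]
    - [0,0,0.104]
    - [0,0,0]
    - [0,0,0]
  delta_pos:
    - [0,0,0]
    - [0,0,0]
    - [0,0,0]
    - [0,0,0]
    - [0,0,0]
    - [0,0,0]
    - [0,0,0]
    - [0,0,0]
    - [0,0,0]
    - [0,0,0]
    - [0,0,0]
    - [0,0,0]
    - [0,0,0]
    - [0,0,0]
    - [0,0,0]
    - [0,0,0]
    - [0,0,0]
  gripper: [0.085,0.085,0.085,0.085,0.085,0.085,0.085,0.085,0.085,0.085,0.085,0.085,0.085,0.085,0.085,0.085,0.085]

```text
time: 8.95
tool_pos: [0.5716, 0.1987, 0.161]
tcp_rot: [2.598, 1.765, 0.001]
wrist_force: [0.7, -0.2, -0.3]
width: 0.996
grip_force: 0.0
```

```bash
python3 -c "
from h import *
st,im,C=look('w3'); to(st,(.573,.1985)); print(proj(C,[[.573,.1985,.018]]))"
```

```text
xyz [0.5716 0.1987 0.161 ] yaw_y -21.61270980197272 tilt -0.999999742635928 q6 0.6705768241932969 w 85.09758507381936
tool delta [0.0004 0.0014 0.    ]
[[260.4511 172.3197]]
```

View pics/w3.png

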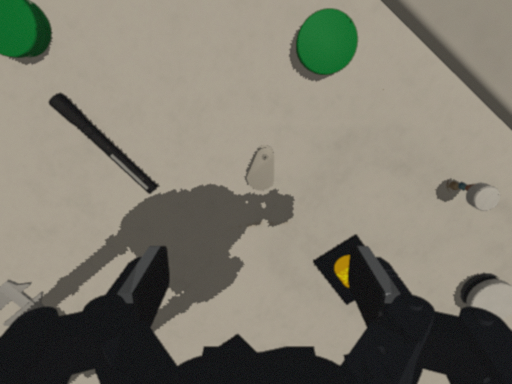

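The loupe is upright in the picture at about (261,168), with its narrow end at (266,150), so the fingers now close across it. Next is a crop for the axis.

```bash
python3 -c "
from h import *
im=cv2.imread('pics/w3.png'); cr=im[135:200,225:300]
cv2.imwrite('pics/c3.png',cv2.resize(cv2.normalize(cr,None,0,255,cv2.NORM_MINMAX),None,fx=8,fy=8,interpolation=cv2.INTER_CUBIC))
lab=cv2.cvtColor(cr,cv2.COLOR_BGR2LAB).astype(int); print(lab[33,::3].tolist())
"
```

```text
[[167, 128, 136], [166, 129, 137], [166, 128, 137], [167, 129, 137], [166, 129, 137], [167, 128, 138], [167, 129, 137], [146, 129, 136], [88, 128, 133], [147, 128, 137], [148, 128, 137], [148, 128, 138], [144, 128, 137], [143, 128, 137], [146, 128, 138], [146, 128, 138], [150, 128, 138], [168, 128, 138], [168, 129, 137], [168, 128, 138], [168, 128, 138], [167, 128, 138], [167, 128, 138], [166, 129, 137], [166, 128, 137]]
```

View pics/c3.png

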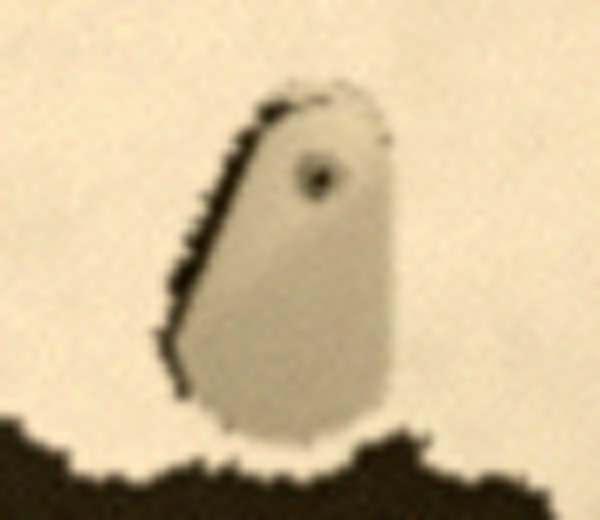

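```bash
python3 -c "
from h import *
st=dict(np.load('w3.npz')); C=cam('wrist',st); s=read_state()
f=lambda x,y: ray(C,(225+(x+.5)/8-.5,135+(y+.5)/8-.5),.018)[0]
n,w,top,bot=f(326,150),f(283,335),f(342,85),f(268,440)
a=np.degrees(np.arctan2(*(n-w)[::-1])); print('axis',a,'len',np.hypot(*(top-bot)),'ctr',(top+bot)/2,'wide',w,'width',np.hypot(*(f(388,335)-f(178,335))))
# edges
for p,q in (((388,150),(388,370)),((255,140),(178,340))): d=f(*p)-f(*q); print(np.degrees(np.arctan2(d[1],d[0])))
to(s,w); R=Ro.from_rotvec(s['tcp_rot']).as_matrix(); print('yaw_x',np.degrees(np.arctan2(R[1,0],R[0,0])))
"
```

```text
axis 55.86725255736716 len 0.04401344315576745 ctr [0.5765 0.2018] wide [0.5711 0.1949] width 0.02497729906389003
69.2008928419958
47.50995074227294
xyz [0.5716 0.1987 0.1609] yaw_y -21.613402453456892 tilt -0.9999997901684713 q6 0.6706022180498593 w 84.76058204482194
tool delta [-0.0037  0.0009 -0.    ]
yaw_x 68.38660917976624
```

Request:
jog_arm:
  turn:
    - [0,0,0]
    - [0,0,0.095]
    - [0,0,0.095]
    - [0,0,0]
    - [0,0,0]
    - [0,0,0]
    - [0,0,0]
    - [0,0,0]
    - [0,0,0]
    - [0,0,0]
    - [0,0,0]
    - [0,0,0]
    - [0,0,0]
    - [0,0,0]
    - [0,0,0]
    - [0,0,0]
    - [0,0,0]
    - [0,0,0]
  delta_pos:
    - [-0.0013,0.0023,0]
    - [0,0,0]
    - [0,0,0]
    - [0,0,0.02]
    - [0,0,0.035]
    - [0,0,0.035]
    - [0,0,0.035]
    - [0,0,0.02]
    - [0,0,0.01]
    - [0,0,0.004]
    - [0,0,0]
    - [0,0,0]
    - [0,0,0]
    - [0,0,0]
    - [0,0,0]
    - [0,0,0]
    - [0,0,0]
    - [0,0,0]
  gripper: [0.085,0.085,0.085,0.085,0.085,0.085,0.085,0.085,0.085,0.085,0.085,0.085,0.015,0.015,0.015,0.015,0.015,0.015]

```text
time: 10.5
tool_pos: [0.5736, 0.1967, 0.0021]
tcp_rot: [2.756, 1.507, 0.001]
wrist_force: [-1.0, 0.8, 3.3]
width: 0.268
grip_force: 39.5
```

Request:
jog_arm:
  turn:
    - [0,0,0]
    - [0,0,0]
    - [0,0,0]
    - [0,0,0]
    - [0,0,0]
    - [0,0,0]
    - [0,0,0]
    - [0,0,0]
    - [0,0,0]
    - [0,0,0]
    - [0,0,-0.112]
    - [0,0,-0.112]
    - [0,0,-0.112]
    - [0,0,-0.112]
    - [0,0,-0.112]
    - [0,0,-0.112]
    - [0,0,-0.112]
    - [0,0,0]
    - [0,0,0]
  delta_pos:
    - [0,0,-0.015]
    - [0,0,-0.03]
    - [0,0,-0.03]
    - [0,0,-0.03]
    - [0,0,-0.03]
    - [-0.0299,0.0126,0]
    - [-0.0299,0.0126,0]
    - [-0.0299,0.0126,0]
    - [-0.0299,0.0126,0]
    - [-0.0299,0.0126,0]
    - [0,0,0]
    - [0,0,0]
    - [0,0,0]
    - [0,0,0]
    - [0,0,0]
    - [0,0,0]
    - [0,0,0]
    - [0,0,0]
    - [0,0,0]
  gripper: [0.015,0.015,0.015,0.015,0.015,0.015,0.015,0.015,0.015,0.015,0.015,0.015,0.015,0.015,0.015,0.015,0.015,0.015,0.015]

```text
time: 12.08
tool_pos: [0.5452, 0.0368, 0.1361]
tcp_rot: [-1.975, -2.443, 0.0]
wrist_force: [-0.7, -1.1, -0.3]
width: 0.266
grip_force: 39.6
```

```bash
python3 -c "
from h import *
st,im,C=look('w4'); to(st,(.6238,.0537)); yel(im,C)
for m,s,c in blobs(im.max(2)<50,500): print('dk',c,s,*pose(C,m,.005))"
```

```text
xyz [0.5452 0.0368 0.1361] yaw_y 12.085163431171699 tilt -0.9999999132409573 q6 -0.189193271593603 w 22.71138621576938
tool delta [ 0.0001  0.0804 -0.    ]
yel [347.0135 176.2932] 1477 [0.6242 0.0532] [0.0467 0.0316] -73.86764907836914
yel [154.5504 207.8813] 556 [ 0.4555 -0.014 ] [0.0254 0.0252] -17.225807189941406
yel [123.8265 277.5834] 761 [ 0.4342 -0.0994] [0.0535 0.0211] -83.23254728317261
yel [278.8526 308.498 ] 251 [ 0.5956 -0.1015] [0.0383 0.0114] -83.78670120239258
yel [128.705  341.1655] 139 [ 0.4441 -0.178 ] [0.0328 0.0073] 59.414608001708984
dk [114.1489  24.8904] [  95    6   40   38 1068] [0.4076 0.1346] [0.0303 0.0243] -14.016716003417969
dk [345.4722 173.3773] [ 316  138   63   74 2719] [0.6226 0.0537] [0.0678 0.0545] -75.19299411773682
dk [155.4602 205.6073] [ 123  179   64   55 2134] [ 0.4561 -0.0129] [0.0515 0.0513] 17.016029357910156
dk [253.9042 334.8986] [    0   234   512   150 35501] [ 0.5733 -0.1144] [0.5926 0.1914] 12.102662086486816
```

View pics/w4.png

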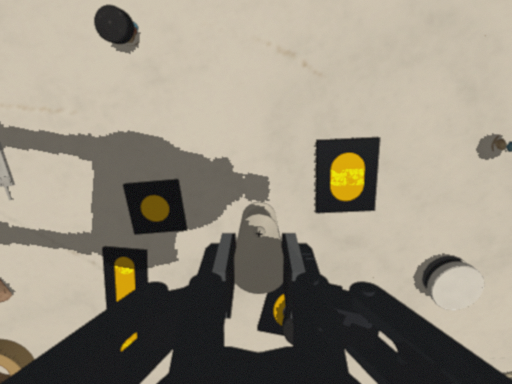

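```bash
python3 -c "
from h import *
st=dict(np.load('w4.npz')); C=cam('wrist',st); a,b=ray(C,[(259.5,203),(259.5,292)],.152); print(np.hypot(*(a-b)),(a+b)/2)
s=read_state(); R=Ro.from_rotvec(s['tcp_rot']).as_matrix(); e=R.T@np.r_[(a+b)/2-st['tool_pos'][:2],0]; print('offset tool',e); to(s,(.6242,.0535))"
```

```text
0.04596239990495062 [0.5436 0.0447]
offset tool [0.0081 0.0001 0.    ]
xyz [0.5453 0.0368 0.1361] yaw_y 12.089041865237943 tilt -0.9999999159625679 q6 -0.18921927713834563 w 23.187885163445028
tool delta [-0.0002  0.0807 -0.    ]
```

Request:
jog_arm:
  turn:
    - [0,0,0]
    - [0,0,0]
    - [0,0,0]
    - [0,0,-0.05]
    - [0,0,0]
    - [0,0,0]
    - [0,0,0]
    - [0,0,0]
    - [0,0,0]
    - [0,0,0]
    - [0,0,0]
    - [0,0,0]
    - [0,0,0]
  delta_pos:
    - [-0.0024,0.027,0]
    - [-0.0024,0.027,0]
    - [-0.0022,0.0267,0]
    - [0,0,0]
    - [0,0,0.02]
    - [0,0,0.035]
    - [0,0,0.035]
    - [0,0,0.02]
    - [0,0,0.01]
    - [0,0,0.005]
    - [0,0,0.0035]
    - [0,0,0]
    - [0,0,0]
  gripper: [0.015,0.015,0.015,0.015,0.015,0.015,0.015,0.015,0.015,0.015,0.015,0.015,0.015]

```text
time: 13.22
tool_pos: [0.6274, 0.0471, 0.0095]
tcp_rot: [1.909, 2.492, 0.003]
wrist_force: [0.8, -0.2, -0.4]
width: 0.27
grip_force: 39.7
```

Request:
jog_arm:
  turn:
    - [0,0,0]
    - [0,0,0]
    - [0,0,0]
    - [0,0,0]
    - [0,0,0]
    - [0,0,0]
    - [0,0,0]
    - [0,0,0]
    - [0,0,0]
    - [0,0,0]
    - [0,0,0]
    - [0,0,0]
    - [0,0,0]
    - [0,0,0]
    - [0,0,0]
    - [0,0,0]
    - [0,0,0]
    - [0,0,0]
    - [0,0,0]
    - [0,0,-0.098]
  delta_pos:
    - [0,0,0.002]
    - [0,0,0]
    - [0,0,0]
    - [0,0,0]
    - [0,0,0]
    - [0,0,-0.02]
    - [0,0,-0.04]
    - [0,0,-0.04]
    - [0,0,-0.03]
    - [0.0267,-0.0117,0]
    - [0.0267,-0.0117,0]
    - [0.0267,-0.0117,0]
    - [0.0267,-0.0117,0]
    - [0.0267,-0.0117,0]
    - [0.0267,-0.0117,0]
    - [0.0267,-0.0117,0]
    - [0.0267,-0.0117,0]
    - [0.0267,-0.0117,0]
    - [0.0267,-0.0117,0]
    - [0,0,0]
  gripper: [0.015,0.015,0.085,0.085,0.085,0.085,0.085,0.085,0.085,0.085,0.085,0.085,0.085,0.085,0.085,0.085,0.085,0.085,0.085,0.085]

```text
time: 14.88
tool_pos: [0.4401, 0.2773, 0.1358]
tcp_rot: [-1.78, -2.586, -0.0]
wrist_force: [0.7, 0.6, -0.1]
width: 0.999
grip_force: 0.0
```

```bash
python3 -c "
from h import *
t=vision.read_camera('top')[:,:,::-1]; cv2.imwrite('pics/c4.png',cv2.resize(t[140:310,200:410],None,fx=3.5,fy=3.5,interpolation=cv2.INTER_CUBIC))
st,im,C=look('w5'); to(st,(.445,.274))
for T in(45,60):
 for m,s,c in blobs(im.max(2)<T,400): print('dk',c,s,*pose(C,m,.008))"
```

```text
xyz [0.4414 0.276  0.1358] yaw_y 21.41916422547976 tilt -0.9999998631226172 q6 0.13653416198515508 w 84.87684908909696
tool delta [-0.0032  0.0026 -0.    ]
dk [262.4382 164.742 ] [ 255  115   17  128 1310] [0.4467 0.2731] [0.1202 0.0137] -68.27152061462402
dk [256.1144 342.2874] [    0   246   512   138 31912] [0.4951 0.1282] [0.5854 0.1761] 21.42989158630371
dk [183.95  319.154] [172 307  25  26 500] [0.4247 0.102 ] [0.0348 0.0234] -88.31678974628448
dk [262.3506 167.0855] [ 255  114   17  129 1509] [0.4462 0.2733] [0.121  0.0138] -68.7940559387207
dk [462.9281 243.5109] [448 229  44  42 640] [0.6513 0.2841] [0.0455 0.0287] 79.61580657958984
dk [256.1035 341.6278] [    0   246   512   138 32417] [0.4951 0.1282] [0.5854 0.1761] 21.42989158630371
dk [184.1255 319.0262] [172 306  25  27 534] [0.4246 0.1024] [0.0363 0.0241] -87.11524200439453
```

View pics/w5.png

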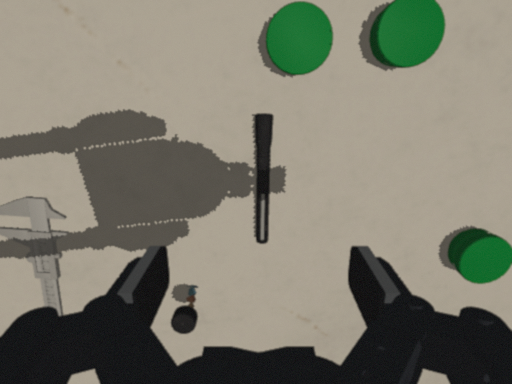

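View pics/c4.png

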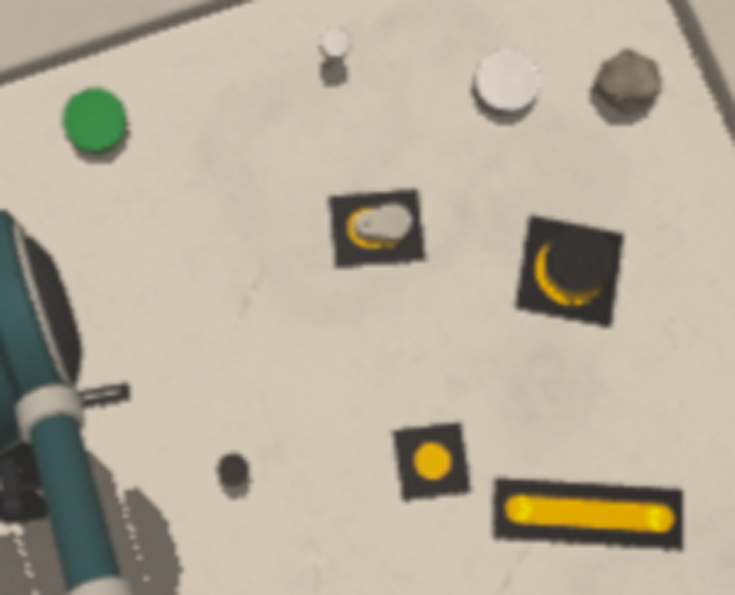

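The lamp lies along the picture's vertical at (262,165-177), midway between the fingers. In the top crop the jar is at (584,264) and the loupe at (384,222). Both seem slightly off their outlines, so I'll work out the offset with parallax allowed for.

```bash
python3 -c "
from h import *
C=cam('top'); g=lambda x,y,z: ray(C,(200+(x+.5)/3.5-.5,140+(y+.5)/3.5-.5),z)[0]
im=cv2.imread('pics/c4.png')
print('jar',g(582,262,.029),'loupe',g(384,222,.023),'ends',g(357,224,.023),g(412,221,.023))
m=(im.max(2)<75); 
h=cv2.cvtColor(im,cv2.COLOR_BGR2HSV)
# jar lid: bright-free dark blob inside pad is same colour; print pixel samples
print(im[262,520:630:6].tolist())
C=cam('top'); print('padcorners jar', [g(x,y,.005) for x,y in((530,217),(623,235),(610,326),(517,308))])
print('pad loupe',[g(x,y,.005) for x,y in((329,197),(417,190),(425,260),(336,267))])
"
```

```text
jar [ 0.6207 -0.0989] loupe [0.6257 0.0508] ends [0.6205 0.0707] [0.6302 0.0301]
[[139, 151, 161], [59, 63, 65], [47, 54, 61], [17, 148, 197], [36, 115, 152], [47, 52, 56], [51, 53, 58], [50, 53, 57], [50, 53, 57], [50, 52, 57], [50, 53, 57], [50, 52, 56], [50, 53, 57], [48, 51, 54], [48, 52, 56], [49, 52, 56], [51, 55, 58], [163, 178, 190], [180, 197, 210]]
padcorners jar [array([ 0.6534, -0.0614]), array([ 0.6522, -0.1337]), array([ 0.5806, -0.1319]), array([ 0.5816, -0.0606])]
pad loupe [array([0.6414, 0.0938]), array([0.659 , 0.0275]), array([0.6057, 0.0136]), array([0.5882, 0.0799])]
```

Request:
jog_arm:
  turn:
    - [0,0,0]
    - [0,0,0]
    - [0,0,0]
    - [0,0,0]
    - [0,0,0]
    - [0,0,0]
    - [0,0,0]
    - [0,0,0]
    - [0,0,0]
    - [0,0,0]
    - [0,0,0]
    - [0,0,0]
    - [0,0,0]
    - [0,0,0]
    - [0,0,0]
    - [0,0,0]
  delta_pos:
    - [-0.0043,0.0035,0]
    - [0,0,0.02]
    - [0,0,0.035]
    - [0,0,0.035]
    - [0,0,0.025]
    - [0,0,0.014]
    - [0,0,0.005]
    - [0,0,0]
    - [0,0,0]
    - [0,0,0]
    - [0,0,0]
    - [0,0,0]
    - [0,0,0]
    - [0,0,0]
    - [0,0,0]
    - [0,0,0]
  gripper: [0.085,0.085,0.085,0.085,0.085,0.085,0.085,0.085,0.085,0.005,0.005,0.005,0.005,0.005,0.005,0.005]

```text
time: 16.32
tool_pos: [0.4483, 0.2717, 0.0023]
tcp_rot: [1.785, 2.585, 0.001]
wrist_force: [0.0, -0.3, 4.7]
width: 0.139
grip_force: 39.2
```

Request:
jog_arm:
  turn:
    - [0,0,0]
    - [0,0,0]
    - [0,0,0]
    - [0,0,0]
    - [0,0,0]
    - [0,0,0]
    - [0,0,0]
    - [0,0,0]
    - [0,0,0]
    - [0,0,0]
    - [0,0,0]
    - [0,0,0]
    - [0,0,0]
    - [0,0,0]
    - [0,0,0]
    - [0,0,0]
    - [0,0,0]
    - [0,0,0]
    - [0,0,0]
    - [0,0,0.085]
  delta_pos:
    - [0,0,-0.015]
    - [0,0,-0.03]
    - [0,0,-0.03]
    - [0,0,-0.03]
    - [0,0,-0.03]
    - [-0.0283,-0.0048,0]
    - [-0.0283,-0.0048,0]
    - [-0.0283,-0.0048,0]
    - [-0.0283,-0.0048,0]
    - [-0.0283,-0.0048,0]
    - [-0.0283,-0.0048,0]
    - [-0.0283,-0.0048,0]
    - [-0.0283,-0.0048,0]
    - [-0.0283,-0.0048,0]
    - [-0.0283,-0.0048,0]
    - [-0.0283,-0.0048,0]
    - [-0.0283,-0.0048,0]
    - [-0.0283,-0.0048,0]
    - [-0.0283,-0.0048,0]
    - [0,0,0]
  gripper: [0.005,0.005,0.005,0.005,0.005,0.005,0.005,0.005,0.005,0.005,0.005,0.005,0.005,0.005,0.005,0.005,0.005,0.005,0.005,0.005]

```text
time: 17.98
tool_pos: [0.5264, -0.1273, 0.1368]
tcp_rot: [1.896, 2.502, -0.002]
wrist_force: [-0.6, -1.0, -0.0]
width: 0.141
grip_force: 39.3
```

Request:
jog_arm:
  turn:
    - [0,0,0.085]
    - [0,0,0.085]
    - [0,0,0]
    - [0,0,0]
    - [0,0,0]
  delta_pos:
    - [0,0,0]
    - [0,0,0]
    - [0,0,0]
    - [0,0,0]
    - [0,0,0]
  gripper: [0.005,0.005,0.005,0.005,0.005]

```text
time: 18.4
tool_pos: [0.5253, -0.1226, 0.1365]
tcp_rot: [-2.097, -2.339, 0.0]
wrist_force: [0.3, 0.0, -0.9]
width: 0.141
grip_force: 39.3
```

```bash
python3 -c "
from h import *
st,im,C=look('w6'); to(st,(.4407,-.1326)); yel(im,C)
for m,s,c in blobs(im.max(2)<45,400): print('dk',c,s,*pose(C,m,.005))"
```

```text
xyz [ 0.5253 -0.1226  0.1365] yaw_y 6.263081487489123 tilt -0.9999998993730671 q6 -0.38482323840001154 w 12.06423498520654
tool delta [-0.0007 -0.0851  0.    ]
yel [187.2063  35.9804] 1018 [ 0.4555 -0.0132] [0.0272 0.0261] 6.23104190826416
yel [162.7055 170.6962] 2798 [ 0.4386 -0.1327] [0.1243 0.021 ] -82.93083667755127
yel [350.9629 151.3641] 835 [ 0.6076 -0.0928] [0.0538 0.0331] 65.30390167236328
dk [183.8977  37.3903] [ 150    0   75   75 2621] [ 0.456  -0.0134] [0.0502 0.0496] -73.00238418579102
dk [420.5007   7.719 ] [378   0  72  22 669] [0.6297 0.0242] [0.056  0.0146] 6.229477405548096
dk [164.0262 169.0718] [ 131   99   62  146 3747] [ 0.4392 -0.1325] [0.1375 0.0427] -83.1645827293396
dk [356.0358 152.5066] [ 317  115   96   87 2736] [ 0.6161 -0.0971] [0.072  0.0712] -1.2883453369140625
dk [258.0046 330.5864] [    5   127   507   257 36114] [ 0.5352 -0.2248] [0.5878 0.2946] 6.278566837310791
```

View pics/w6.png

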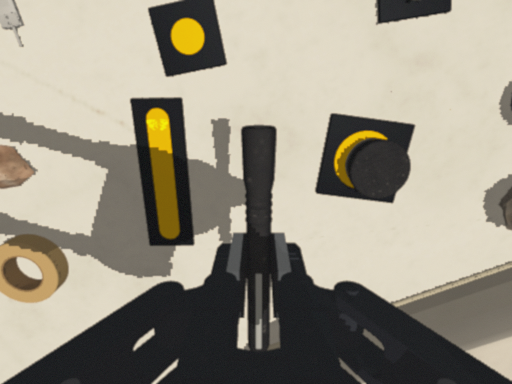

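The lamp is held straight along the picture's vertical, from (259,127) to about (259,350). Its pad is clear at (164,170), and the jar is on its pad at (378,168).

```bash
python3 -c "
from h import *
st=dict(np.load('w6.npz')); C=cam('wrist',st); s=read_state()
for z in(.142,.150):
  a,b=ray(C,[(259,127),(259,350)],z); print(np.hypot(*(a-b)),(a+b)/2, a)
print('jar lid',ray(C,(378.5,168),.029))
R=Ro.from_rotvec(s['tcp_rot']).as_matrix(); print('off',R.T@np.r_[(a+b)/2-st['tool_pos'][:2],0]); to(s,(.4389,-.1326))"
```

```text
0.1236827256493275 [ 0.525 -0.122] [ 0.5182 -0.0605]
0.11654208558962831 [ 0.5245 -0.1174] [ 0.5181 -0.0595]
jar lid [[ 0.6219 -0.0978]]
off [ 0.0053 -0.0002  0.    ]
xyz [ 0.5253 -0.1226  0.1366] yaw_y 6.246167193599882 tilt -0.9999999222940379 q6 -0.38440972768967613 w 11.849458900805887
tool delta [-0.0006 -0.087   0.    ]
```

Request:
jog_arm:
  turn:
    - [0,0,0]
    - [0,0,0]
    - [0,0,0]
    - [0,0,-0.01]
    - [0,0,0]
    - [0,0,0]
    - [0,0,0]
    - [0,0,0]
    - [0,0,0]
    - [0,0,0]
    - [0,0,0]
    - [0,0,0]
    - [0,0,0]
    - [0,0,0]
  delta_pos:
    - [-0.001,-0.029,0]
    - [-0.001,-0.029,0]
    - [-0.001,-0.029,0]
    - [0,0,0]
    - [0,0,0.02]
    - [0,0,0.035]
    - [0,0,0.035]
    - [0,0,0.02]
    - [0,0,0.01]
    - [0,0,0.005]
    - [0,0,0.004]
    - [0,0,0]
    - [0,0,0]
    - [0,0,0]
  gripper: [0.005,0.005,0.005,0.005,0.005,0.005,0.005,0.005,0.005,0.005,0.005,0.005,0.005,0.005]

```text
time: 19.62
tool_pos: [0.4408, -0.1356, 0.0092]
tcp_rot: [2.086, 2.346, 0.002]
wrist_force: [0.4, 0.5, -0.2]
width: 0.14
grip_force: 39.4
```

Request:
jog_arm:
  turn:
    - [0,0,0]
    - [0,0,0]
    - [0,0,0]
    - [0,0,0]
    - [0,0,0]
    - [0,0,0]
    - [0,0,0]
    - [0,0,0]
    - [0,0,0]
    - [0,0,0]
    - [0,0,0]
    - [0,0,0]
    - [0,0,0]
    - [0,0,0]
    - [0,0,0]
    - [0,0,0]
    - [0,0,0]
    - [0,0,0]
    - [0,0,0]
    - [0,0,0]
  delta_pos:
    - [0.0005,-0.0015,0.002]
    - [0,0,0]
    - [0,0,0]
    - [0,0,0]
    - [0,0,0]
    - [0,0,-0.02]
    - [0,0,-0.04]
    - [0,0,-0.04]
    - [0,0,-0.03]
    - [0.027,0.0016,0]
    - [0.027,0.0016,0]
    - [0.027,0.0016,0]
    - [0.027,0.0016,0]
    - [0.027,0.0016,0]
    - [0.027,0.0016,0]
    - [0.027,0.0016,0]
    - [0.027,0.0016,0]
    - [0.027,0.0016,0]
    - [0.027,0.0016,0]
    - [0,0,0]
  gripper: [0.005,0.005,0.085,0.085,0.085,0.085,0.085,0.085,0.085,0.085,0.085,0.085,0.085,0.085,0.085,0.085,0.085,0.085,0.085,0.085]

```text
time: 21.28
tool_pos: [0.4216, 0.1388, 0.1358]
tcp_rot: [-2.083, -2.35, -0.002]
wrist_force: [0.3, -0.3, 0.7]
width: 0.996
grip_force: 0.0
```

```bash
python3 -c "
from h import *
st,im,C=look('w7'); p=proj(C,[[.4235,.1348,.046]])[0]; print(p)
for T in (45,60):
 for m,s,c in blobs(im.max(2)<T,200):
  if np.hypot(*(c-p))<60: print('dk',c,s,*pose(C,m,.046))
to(st,(.4235,.1348))
t=vision.read_camera('top')[:,:,::-1]; cv2.imwrite('pics/t2.png',t)
h=cv2.cvtColor(t,cv2.COLOR_BGR2HSV); Ct=cam('top')
for m,s,c in blobs(t.max(2)<75,30):
  if c[0]>230 and 190<c[1]<310 : print('top',c,s,*pose(Ct,m,.046 if s[4]<100 else .005))
"
```

```text
[260.7614 196.424 ]
dk [259.9072 196.9741] [247 182  27  30 657] [0.4229 0.1345] [0.0244 0.0207] -83.13636541366577
dk [259.9542 196.2427] [246 177  29  35 721] [0.4234 0.1344] [0.0262 0.0241] 61.046661376953125
xyz [0.4216 0.1388 0.1358] yaw_y 6.88842550565726 tilt -0.9999982160260844 q6 0.1390952236437237 w 85.07761810628925
tool delta [-0.0041  0.0014 -0.    ]
top [306.515 205.691] [295 195  26  21 233] [0.6237 0.054 ] [0.0646 0.0518] -75.25118350982666
top [363.0416 216.3038] [348 202  29  31 553] [ 0.6172 -0.0962] [0.07   0.0698] 88.64107513427734
top [273.4572 287.0277] [ 229  240   88   72 1555] [0.4248 0.1133] [0.2229 0.1808] -81.57540035247803
top [324.7563 271.2487] [316 256  18  31 197] [ 0.4605 -0.0173] [0.0767 0.0386] 14.395023345947266
top [366.1896 286.5056] [342 277  53  19 538] [ 0.4402 -0.1327] [0.1344 0.0402] -83.13070249557495
```

Request:
jog_arm:
  turn:
    - [0,0,0]
    - [0,0,0]
    - [0,0,0]
    - [0,0,0]
    - [0,0,0]
    - [0,0,0]
    - [0,0,0]
    - [0,0,0]
    - [0,0,0]
    - [0,0,0]
    - [0,0,0]
    - [0,0,0]
    - [0,0,0]
    - [0,0,0]
    - [0,0,0]
    - [0,0,0]
    - [0,0,0]
  delta_pos:
    - [-0.0043,0.0012,0]
    - [0,0,0]
    - [0,0,0.02]
    - [0,0,0.035]
    - [0,0,0.035]
    - [0,0,0.025]
    - [0,0,0.014]
    - [0,0,0.004]
    - [0,0,0]
    - [0,0,0]
    - [0,0,0]
    - [0,0,0]
    - [0,0,0]
    - [0,0,0]
    - [0,0,0]
    - [0,0,0]
    - [0,0,0]
  gripper: [0.085,0.085,0.085,0.085,0.085,0.085,0.085,0.085,0.085,0.085,0.01,0.01,0.01,0.01,0.01,0.01,0.01]

```text
time: 22.8
tool_pos: [0.4242, 0.1313, 0.0033]
tcp_rot: [2.087, 2.347, 0.001]
wrist_force: [-2.1, -0.6, 4.6]
width: 0.248
grip_force: 38.8
```

Request:
jog_arm:
  turn:
    - [0,0,0]
    - [0,0,0]
    - [0,0,0]
    - [0,0,0]
    - [0,0,0]
    - [0,0,0]
  delta_pos:
    - [0,0,-0.01]
    - [0,0,-0.02]
    - [0,0,-0.03]
    - [0,0,-0.02]
    - [0,0,0]
    - [0,0,0]
  gripper: [0.01,0.01,0.01,0.01,0.01,0.01]

```text
time: 23.3
tool_pos: [0.4251, 0.1315, 0.0845]
tcp_rot: [2.086, 2.346, 0.005]
wrist_force: [0.4, 0.0, -1.2]
width: 0.248
grip_force: 39.2
```

```bash
python3 -c "
from h import *
st,im,C=look('w8'); z=st['tool_pos'][2]+.0427; print(proj(C,[np.r_[st['tool_pos'][:2],z]]))
to(st,(.4558,-.0137)); yel(im,C)
"
```

```text
[[260.0976 302.9748]]
xyz [0.4251 0.1315 0.0845] yaw_y 6.710070502540941 tilt -0.9999929383813401 q6 0.1268751498963683 w 21.14802997095803
tool delta [-0.1478  0.0135 -0.    ]
yel [474.3542 297.7663] 415 [0.6185 0.0574] [0.0393 0.0271] 54.05902862548828
yel [272.1694 344.8636] 242 [ 0.4534 -0.0076] [0.0257 0.0118] 21.74452781677246
```

View pics/w8.png

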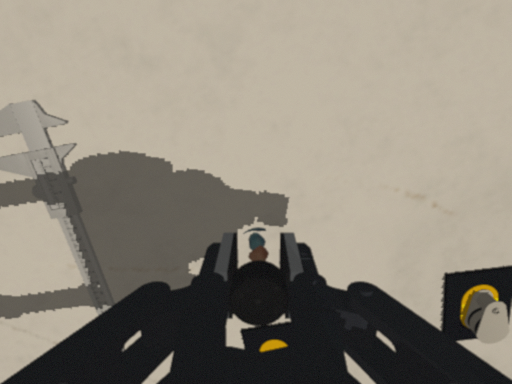

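The vial is held upright with its cap at (260,293). That puts it about 3.3 mm toward tool +x of the TCP.

Request:
jog_arm:
  turn:
    - [0,0,0]
    - [0,0,0]
    - [0,0,0]
    - [0,0,0]
    - [0,0,0]
    - [0,0,0]
    - [0,0,0]
    - [0,0,0]
    - [0,0,0]
    - [0,0,0]
    - [0,0,0]
    - [0,0,0]
    - [0,0,0]
  delta_pos:
    - [-0.0302,0.0027,0]
    - [-0.0302,0.0027,0]
    - [-0.0302,0.0027,0]
    - [-0.0302,0.0027,0]
    - [-0.0302,0.0027,0]
    - [0,0,0]
    - [0,0,0.02]
    - [0,0,0.03]
    - [0,0,0.014]
    - [0,0,0.006]
    - [0,0,0]
    - [0,0,0]
    - [0,0,0]
  gripper: [0.01,0.01,0.01,0.01,0.01,0.01,0.01,0.01,0.01,0.01,0.01,0.01,0.01]

```text
time: 24.43
tool_pos: [0.4556, -0.0171, 0.0134]
tcp_rot: [2.087, 2.347, 0.001]
wrist_force: [0.0, 0.1, 0.0]
width: 0.252
grip_force: 39.4
```

Request:
jog_arm:
  turn:
    - [0,0,0]
    - [0,0,0]
    - [0,0,0]
    - [0,0,0]
    - [0,0,0]
    - [0,0,0]
    - [0,0,0]
    - [0,0,0]
    - [0,0,0]
    - [0,0,0]
    - [0,0,0]
    - [0,0,0]
    - [0,0,0]
    - [0,0,0]
    - [0,0,0]
    - [0,0,0]
    - [0,0,0]
    - [0,0,0]
  delta_pos:
    - [0,0,0.0035]
    - [0,0,0.002]
    - [0,0,0]
    - [0,0,0]
    - [0,0,0]
    - [0,0,0]
    - [0,0,-0.01]
    - [0,0,-0.03]
    - [0,0,-0.04]
    - [0,0,-0.04]
    - [0,0,-0.04]
    - [0,0,-0.04]
    - [-0.01,0.025,-0.02]
    - [-0.01,0.025,-0.02]
    - [-0.01,0.025,-0.02]
    - [0,0,0]
    - [0,0,0]
    - [0,0,0]
  gripper: [0.01,0.01,0.01,0.085,0.085,0.085,0.085,0.085,0.085,0.085,0.085,0.085,0.085,0.085,0.085,0.085,0.085,0.085]

```text
time: 25.93
tool_pos: [0.5318, -0.0382, 0.2668]
tcp_rot: [-2.087, -2.346, 0.001]
wrist_force: [-0.1, 0.4, -1.1]
width: 0.997
grip_force: 0.0
```

```bash
python3 -c "
from h import *
st,im,C=look('w9'); to(st,(.617,-.097))
print(proj(C,[[.617,-.097,.029],[.624,.0537,.023],[.4558,-.0137,.051],[.4395,-.1327,.021]]))
"
```

```text
xyz [ 0.5318 -0.0382  0.2668] yaw_y 6.6978739171603 tilt -0.9999984307619806 q6 -0.23533012606159395 w 85.17945474177218
tool delta [-0.0684  0.0777 -0.0002]
[[318.7612 203.9433]
 [346.3211  83.6292]
 [195.1372 127.5511]
 [182.5219 211.996 ]]
```

View pics/w9.png

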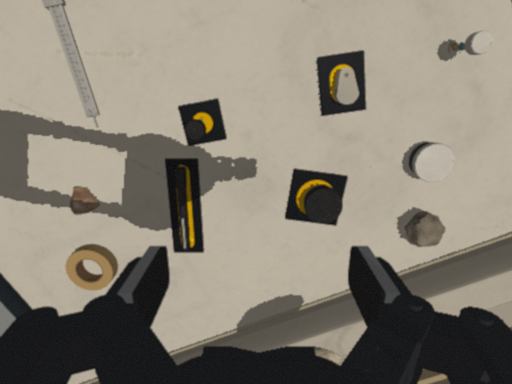

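All four stand on their own pads: lamp (184,207), vial cap (196,130), loupe (345,86), jar (323,204). The jar looks about 5 mm off its outline, so I'll measure it properly.

```bash
python3 -c "
from h import *
im=cv2.imread('pics/w9.png'); C=cam('wrist',dict(np.load('w9.npz')))
g=im.max(2)
print(g[204,285:352].tolist()); print(g[180:232,323].tolist())
print('lamp row',[(r,g[r,170:202].tolist()) for r in (180,230)])
print('jar',ray(C,(323,204),.029),'loupe',ray(C,(345.5,86),.023),'vial',ray(C,(196,130),.051))
for m,s,c in blobs(g<75,300):
  print(c,s,*pose(C,m,.005))
"
```

```text
[183, 162, 93, 30, 29, 28, 26, 29, 27, 30, 31, 63, 120, 154, 121, 98, 100, 98, 83, 49, 27, 35, 37, 39, 37, 39, 40, 37, 36, 38, 41, 35, 35, 37, 36, 38, 37, 40, 40, 39, 38, 39, 38, 41, 38, 39, 36, 39, 36, 37, 38, 38, 39, 39, 37, 38, 57, 116, 172, 181, 181, 180, 179, 177, 179, 179, 180]
[96, 169, 197, 191, 127, 60, 23, 19, 30, 35, 39, 38, 40, 39, 38, 39, 38, 38, 40, 37, 36, 40, 36, 39, 40, 38, 40, 42, 41, 34, 39, 38, 37, 39, 36, 37, 38, 39, 44, 48, 40, 37, 36, 84, 159, 183, 187, 186, 185, 185, 186, 185]
lamp row [(180, [17, 18, 17, 22, 15, 22, 20, 26, 22, 22, 22, 28, 25, 25, 17, 31, 64, 96, 101, 88, 48, 16, 25, 20, 16, 22, 24, 19, 32, 63, 92, 97]), (230, [178, 152, 84, 25, 23, 27, 26, 25, 29, 56, 72, 63, 98, 137, 128, 75, 33, 35, 61, 128, 187, 197, 183, 137, 71, 28, 22, 22, 25, 24, 24, 51])]
jar [[ 0.6225 -0.0964]] loupe [[0.6236 0.051 ]] vial [[ 0.4569 -0.0164]]
[340.1447  81.4717] [ 317   51   48   64 1624] [0.6227 0.0536] [0.0682 0.0552] -75.05589485168457
[201.8689 122.1177] [ 179   99   47   47 1342] [ 0.4562 -0.0136] [0.0515 0.0503] -73.03092384338379
[183.7466 200.2381] [ 165  158   38   94 2482] [ 0.4391 -0.1316] [0.1386 0.0451] -83.25971508026123
[316.6252 197.5227] [ 286  169   61   56 2265] [ 0.6176 -0.0967] [0.0747 0.0724] -1.1665115356445312
[251.9436 338.5617] [    0   247   512   137 34613] [ 0.5569 -0.3123] [0.8739 0.2614] 6.801009178161621
```

Request:
jog_arm:
  turn:
    - [0,0,0]
    - [0,0,0]
    - [0,0,0]
    - [0,0,0]
    - [0,0,0]
    - [0,0,0]
    - [0,0,0]
    - [0,0,0]
    - [0,0,0]
    - [0,0,0]
    - [0,0,0]
    - [0,0,0]
    - [0,0,0]
    - [0,0,0]
    - [0,0,0]
    - [0,0,0]
    - [0,0,0]
    - [0,0,0]
    - [0,0,0]
  delta_pos:
    - [-0.0172,0.0208,0.02]
    - [-0.0172,0.0208,0.02]
    - [-0.0172,0.0208,0.02]
    - [-0.0172,0.0205,0.02]
    - [0,0,0.03]
    - [0,0,0.035]
    - [0,0,0.035]
    - [0,0,0.03]
    - [0,0,0.02]
    - [0,0,0.015]
    - [0,0,0.01]
    - [0,0,0]
    - [0,0,0]
    - [0,0,0]
    - [0,0,0]
    - [0,0,0]
    - [0,0,0]
    - [0,0,0]
    - [0,0,0]
  gripper: [0.085,0.085,0.085,0.085,0.085,0.085,0.085,0.085,0.085,0.085,0.085,0.085,0.085,0.04,0.04,0.04,0.04,0.04,0.04]

```text
time: 27.57
tool_pos: [0.6248, -0.0973, 0.0144]
tcp_rot: [2.086, 2.345, 0.003]
wrist_force: [-1.0, 1.2, 6.4]
width: 0.562
grip_force: 41.5
```

Request:
jog_arm:
  turn:
    - [0,0,0]
    - [0,0,0]
    - [0,0,0]
    - [0,0,0]
    - [0,0,0]
    - [0,0,0]
    - [0,0,0]
    - [0,0,0]
    - [0,0,0]
  delta_pos:
    - [0,0,-0.006]
    - [0,0,-0.002]
    - [0.0009,-0.004,0]
    - [0,-0.0036,0]
    - [0,0,0]
    - [0,0,0]
    - [0,0,0.005]
    - [0,0,0]
    - [0,0,0]
  gripper: [0.04,0.04,0.04,0.04,0.04,0.04,0.04,0.04,0.04]

```text
time: 28.32
tool_pos: [0.6152, -0.0969, 0.0147]
tcp_rot: [-2.087, -2.347, 0.001]
wrist_force: [-0.1, 0.3, -0.4]
width: 0.56
grip_force: 41.2
```

Request:
jog_arm:
  turn:
    - [0,0,0]
    - [0,0,0]
    - [0,0,0]
    - [0,0,0]
    - [0,0,0]
  delta_pos:
    - [0,0.002,0]
    - [0,0,0.0015]
    - [0,0,0.0015]
    - [0,0,0]
    - [0,0,0]
  gripper: [0.04,0.04,0.04,0.04,0.04]

```text
time: 28.73
tool_pos: [0.6181, -0.0967, 0.0143]
tcp_rot: [2.087, 2.347, 0.0]
wrist_force: [-5.2, 1.0, 10.4]
width: 0.573
grip_force: 42.1
```

Request:
jog_arm:
  turn:
    - [0,0,0]
    - [0,0,0]
    - [0,0,0]
    - [0,0,0]
    - [0,0,0]
    - [0,0,0]
    - [0,0,0]
    - [0,0,0]
    - [0,0,0]
    - [0,0,0]
    - [0,0,0]
    - [0,0,0]
    - [0,0,0]
    - [0,0,0]
    - [0,0,0]
    - [0,0,0]
  delta_pos:
    - [0,0,0]
    - [0,0,0]
    - [0,0,0]
    - [0,0,-0.01]
    - [0,0,-0.03]
    - [0,0,-0.04]
    - [0,0,-0.04]
    - [0.006,-0.02,-0.03]
    - [0.006,-0.02,-0.03]
    - [0.006,-0.02,-0.03]
    - [0.006,-0.02,-0.03]
    - [0,0,0]
    - [0,0,0]
    - [0,0,0]
    - [0,0,0]
    - [0,0,0]
  gripper: [0.085,0.085,0.085,0.085,0.085,0.085,0.085,0.085,0.085,0.085,0.085,0.085,0.085,0.085,0.085,0.085]

```text
time: 30.07
tool_pos: [0.5347, -0.0821, 0.2503]
tcp_rot: [-2.086, -2.345, 0.003]
wrist_force: [-0.3, 0.7, -0.1]
width: 0.999
grip_force: 0.0
```

```bash
python3 -c "
from h import *
st,im,C=look('w10'); print(st['tool_pos'])
g=im.max(2).astype(int)
P={'jar':([.6172,-.097,.029],25),'loupe':([.6237,.0537,.023],0),'vial':([.4558,-.0137,.051],11.5)}
for n,(X,r) in P.items(): print(n,proj(C,[X]).round(1), [proj(C,[np.array(X)+d]).round(1).tolist() for d in ([.01,0,0],[0,.01,0])])
u,v=proj(C,[P['jar'][0]])[0].round().astype(int); print('jar',(u,v),g[v,u-35:u+36].tolist(),g[v-32:v+33,u].tolist())
# lamp: intensity along its line and across
ax=np.array([np.cos(np.radians(-83.1)),np.sin(np.radians(-83.1)),0]); pe=np.array([-ax[1],ax[0],0]); c=np.array([.4391,-.1325,.021])
for o in (-40,-20,0,20,40):
  L=proj(C,[c+ax*o/1e3+pe*k/1e3 for k in range(-14,15)]).round().astype(int); print('across',o,[int(g[y,x]) for x,y in L])
for k in (-3,0):
  L=proj(C,[c+ax*o/1e3+pe*k/1e3 for o in range(-76,77,2)]).round().astype(int); print('along',k,[int(g[y,x]) for x,y in L])
"
```

```text
[ 0.5347 -0.0821  0.2503]
jar [[325.7 175.1]] [[[333.9, 176.0]], [[327.2, 167.1]]]
loupe [[356.1  40.8]] [[[365.2, 42.0]], [[358.1, 30.6]]]
vial [[191.9  87.2]] [[[201.5, 88.3]], [[192.4, 77.1]]]
jar (np.int64(326), np.int64(175)) [106, 45, 28, 34, 27, 30, 29, 27, 21, 33, 63, 94, 103, 89, 53, 32, 39, 40, 39, 36, 41, 36, 41, 39, 40, 41, 39, 42, 40, 39, 37, 39, 40, 41, 42, 40, 41, 41, 39, 38, 42, 37, 37, 34, 38, 36, 37, 39, 40, 38, 42, 39, 40, 40, 42, 40, 32, 45, 96, 153, 180, 183, 183, 183, 180, 180, 179, 180, 181, 182, 181] [31, 32, 36, 28, 32, 33, 70, 142, 192, 207, 193, 131, 60, 27, 33, 36, 38, 41, 37, 40, 39, 40, 39, 37, 40, 39, 38, 38, 41, 37, 42, 38, 40, 41, 44, 40, 37, 40, 39, 39, 39, 38, 39, 35, 35, 41, 40, 48, 48, 43, 39, 40, 38, 32, 52, 113, 172, 188, 190, 188, 188, 188, 189, 188, 189]
across -40 [19, 17, 17, 19, 16, 16, 17, 16, 18, 23, 30, 30, 26, 24, 24, 22, 27, 27, 28, 25, 23, 38, 38, 69, 97, 103, 89, 55, 55]
across -20 [20, 17, 21, 21, 19, 23, 18, 32, 32, 42, 29, 23, 28, 28, 25, 28, 26, 26, 23, 23, 32, 64, 95, 105, 105, 103, 91, 61, 26]
across 0 [17, 17, 21, 13, 20, 20, 
[... 318 characters left out ...]
 163, 163, 208, 213, 189, 189, 140, 73]
along -3 [190, 190, 118, 28, 29, 30, 30, 30, 27, 35, 33, 27, 21, 28, 24, 24, 26, 23, 30, 29, 25, 25, 30, 26, 30, 29, 24, 27, 23, 25, 25, 31, 37, 26, 24, 26, 25, 25, 26, 35, 32, 23, 23, 48, 46, 41, 41, 44, 54, 51, 48, 48, 47, 41, 40, 39, 54, 52, 58, 82, 79, 75, 66, 63, 106, 74, 45, 27, 29, 90, 184, 184, 181, 182, 180, 181, 182]
along 0 [189, 191, 121, 29, 30, 32, 73, 85, 43, 41, 40, 44, 32, 28, 30, 25, 22, 22, 24, 26, 25, 24, 24, 21, 26, 24, 25, 27, 25, 26, 24, 23, 26, 24, 28, 27, 28, 27, 29, 25, 28, 24, 30, 64, 72, 65, 69, 69, 72, 73, 72, 72, 71, 59, 65, 69, 69, 71, 87, 119, 128, 96, 110, 121, 126, 95, 57, 27, 27, 89, 183, 183, 183, 182, 183, 182, 182]
```

The jar's lid edges now match a centred lid, the lamp is centred to about 1–2 mm, and the loupe and vial to about 3 mm. The arm is clear, so I'm handing in.

```bash
python3 -c "
from workcell import ticket
print(ticket.finish_job())"
```

```text
the job is handed in; nothing more can be done
None
```

The job is handed in, with no verdict returned: the lamp, loupe, black-lidded jar and black-capped vial each stand on their own pad, by my camera measurements within about 3 mm of centre with lamp and loupe lined up, and I never touched the white jar or vial.

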